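# Light the demonstration stone with the torch

### The arm

A 7-joint arm with a two-finger parallel gripper is mounted at the origin on the work surface. World frame = base frame: x ahead of the robot, y to its left, z up, the work surface at z = 0. Lengths are in m, angles in rad, forces in N, time in s.
With the tool pointing down it reaches from about 0.4 to 0.85 m from the base axis. Payload 10.4 kg.
Tool frame: the origin (TCP) lies at the very end of the fingers, on their centre line; the grasp point (between the pads) lies 19 mm behind it; z points along the fingers, y is the direction in which the jaws open and shut (so a half turn about z gives the same grasp; the last joint's range is limited). The gripper opens to 85 mm and grips with 20 to 120 N. Pads are 22 mm wide; open, the fingers measure 114 mm over their backs; the gripper's body (76 mm by 85 mm) begins 54 mm behind the grasp point. The pads swing forward as they close: fully open they stand 13 mm farther back than shut.
Start: joints at [1.323, 0.332, -0.065, 1.46, 0.022, 1.35, -0.088], TCP at [0.139, -0.609, 0.231] pointing down, gripper open.
Joint ranges: [-2.6, 2.6], [-0.5, 2.12], [-1.47, 1.34], [0.16, 2.42], [-1.27, 4.41], [0.06, 2.06], [-2.6, 2.6]. Speed limits (rad/s): [2.22, 2.22, 2.79, 2.79, 3.14, 3.14, 3.14].

### API

Orientations are given as a unit quaternion [x, y, z, w].
In Python, from workcell import manip gives the robot as it stands.
- The arm moves only by the tool arm_command, never from a script. Its arguments are lists of equal length, an entry for each row: "slide": the shift along the tool's x, y, z in mm, a list of three; "turn": the turn about the tool's z in degrees; "grip": the closure, from 0 (fully open) to 1 (shut). In form: {"slide": [[tx, ty, tz], ...], "turn": [turn, ...], "grip": [grip, ...]}. A call has 1 to 10 rows; each row shifts and turns the commanded pose from where the row before left it, along the tool's axes as they then stand; what a row does not reach is not made up. A row lasts 1/12 s, in which the tool goes at most 41.7 mm and 7.16 degrees, less where a joint would pass 70% of its speed; a pose out of reach is approached as far as the arm can. A call with a gripper value outside its range is refused whole. The fingers move at their own pace and stop on an object; "newtons" is the grip in N (left out, the last holds). Time passes only in rows, so rows that do not move let the fingers close. It gives the time, the measured TCP pose, the force and the opening at its end, in the units of the state.
- manip.get_obs(): the state, without advancing time (a new reading comes with each control period).
- manip.camera(name): name is "side" or "top" or "wrist"; returns the picture (400x640x3 uint8, blue, green, red); there is no depth.
- manip.camera_info(name): a dict with "fx", "fy", "cx", "cy" (pixels), "rvec" (rotation vector, rad) and "tvec" (3), from world to camera coordinates, as OpenCV has them. Camera axes: x right, y down, z forward; pixel columns grow to the right and rows downward; lengths in m; the calibration is good to about 2 mm. A picture is of the moment at which its call begins: read the wrist's pose just before it. camera_info takes no time and is no camera call; for the wrist camera it gives the pose at the moment of the call.
- manip.hand_in(): hands the job in, once; it reports no verdict.
Trained networks look in the newest picture that a camera, given by its name, has taken for a name from the list of things; names that differ only in an ending like _2 or _b are one class to them, and where a whole thing is asked for, a point or a joint stands for the part that bears it (a point fixed in the world has none). Each returns a list of dicts, best first, with "score" (0 to 1); they miss things now and then, are a little off and sometimes report something else, mostly with a low value. They report only what shows in the picture. A call takes as long as a camera call. They do not tell look-alikes from the thing itself.
- manip.cut_out(target, camera): "pixels" (400x640 bool, what is visible of it).
- manip.tip_of(target, camera): "xyz" ([x, y, z] in m, in the coordinates of the camera as it stood for that picture, good to about 4 mm: a listed point, or the origin of a listed thing).
The state is a dict: "clock": time; "joint_pos": joint angles; "joint_velocities": joint speeds; "tau": joint torques, N m; "position": TCP position; "ee_rot": TCP orientation; "ft_force": force on the tool from outside, world axes, zero at the start; "torque": the same for the moment, N m; "grip_width": opening from 0.0 (shut) to 1.0 (fully open).
Only numpy, scipy, OpenCV 4.12 (cv2) and the standard library are available. Lean on these libraries where they do the work, as an engineer would, in place of code of your own. Each camera call takes 0.05 s, during which the arm holds its last target.

### The job

Draw the inspection torch (the thick one with the wide head) out of its slanted holder, turn it level, and hold it raised at the height of the glass stone on the stand, with its lens facing the stone squarely from about 7 cm away. Do not touch the stone or its stand, and leave the other things on the desk where they are. Finish while still gripping the torch and holding it steady there: do not put it down or let go.

Things in the scene. Friction and masses are not known exactly. Their poses are not given: they have to be found in the camera images.
- torch_mid (a point): Middle of the loose dark metal torch, on its axis. 150 mm long, about 0.15 kg: head 32 mm across, 50 mm long, ending in the flat lens, then a bare round barrel 24 mm across, 100 mm long, to the tail. z runs from lens to tail (75 mm to each end). Starts lens down, leaning 45 degrees in its holder, 90 mm of barrel sticking out.
- torch_lens (a point): Centre of the torch's lens face (the wide end); same axes as torch_mid: z from the lens to the tail, so the light shines along -z. The stone should end up on this line.
- torch: The torch as a whole, balancing about 58 mm from the lens; the barrel may be gripped anywhere. Origin at the centre of the lens face, same axes as torch_lens.
- torch_holder: Fixed slanted holder: aluminium square tube, outside 45 mm, bore 35 mm, 60 mm deep, closed below, on a base plate 105 x 62 x 8 mm. Origin on the table, z up; the mouth leans 45 degrees towards its own -x, roughly to the robot, its top edge 86 mm above the table. The torch comes free once drawn 60 mm along its own axis, tail first.
- stone_stand: Loose stand, 0.5 kg, on a round base 72 mm across; a thin upright rod (8 mm) carries a small cup and the glass demonstration stone. Origin at the centre of the underside, z up.
- stone (a point): Centre of the cut glass stone on the stand, 166 mm above the table. The stone is 40 mm across and 26 mm high, part of the stand.
- probe_holder: Fixed slanted holder like the torch's but slimmer: square tube, outside 29 mm, on the same base plate. It may stand to the left or to the right of the torch's holder. To be left alone.
- probe: Slim black tester probe 140 mm long, 16 mm across, leaning 45 degrees in the slim holder, its pointed tip up, up to about 120 mm above the table. Origin at its foot, z along it to the tip. To be left alone.
- probe_mid (a point): Middle of the probe. Bystander.
- loupe_mid (a point): Folding loupe lying on the desk, black case 34 x 26 x 18 mm with a steel lens ring 22 mm across beside it. Bystander.
- tweezers_mid (a point): Steel tweezers lying flat, 125 mm long, 8 mm high. Bystander.
- jar_mid (a point): Small closed jar with a white cap, 52 mm across, 65 mm high. Bystander.
- stone_box_mid (a point): Open white box with four compartments and small stones, 90 x 70 x 25 mm. Bystander.
- pen_mid (a point): Ball pen lying on the desk, 138 mm long, 12 mm high. Bystander.
Not all that is in view belongs to the job. Leave any turquoise look-alike of the stone_stand alone.

How it is judged:
By the outcome, as a careful person would: the job done as asked, in the order asked, and still so for the second after the job is handed in, while the arm keeps its last pose, push and grip.
It also fails if it takes over 34 s, if anything falls off the work surface, if the arm or the gripper's body presses on something with over 40 N, if the wrist force passes 120 N, or if a joint passes its speed limit or range.

## Working session

There is one attempt and no reset: what is moved stays moved. The work goes in short steps, Python scripts to look and compute and a tool call to move; the robot and the scene stay as the last step left them, time stands still between calls to the robot, and variables do not carry over. Pictures are saved under pics/ and viewed, and the job is handed in when it is done.

Besides the shell and the picture viewer there is one more tool, called after "Emit:" as name(argument=value, ...), one argument or row to a line, values as JSON. arm_command: Moves the arm, as the interface text tells. Its arguments: {"type":"object","properties":{"slide":{"type":"array","items":{"type":"array","items":{"type":"number"}}},"turn":{"type":"array","items":{"type":"number"}},"grip":{"type":"array","items":{"type":"number"}},"newtons":{"type":"number"}},"required":["slide","turn","grip"]}

```bash
mkdir -p pics; ls; python3 - <<'E'
from workcell import manip
import cv2
o=manip.get_obs(); print({k:(o[k]) for k in ('clock','position','ee_rot','grip_width','ft_force')})
for n in('side','top','wrist'):
    cv2.imwrite(f'pics/{n}0.png',manip.camera(n)); i=manip.camera_info(n); print(n,i)
E
```

```text
pics
{'clock': 0.0, 'position': array([ 0.13921893, -0.6089079 ,  0.23049344]), 'ee_rot': array([ 9.93688662e-01,  1.12170934e-01, -1.14493530e-04, -7.15677930e-04]), 'grip_width': 1.002341664100554, 'ft_force': array([-0.0742247 ,  0.12729407,  0.10541608])}
side {'fx': 429.0522960384504, 'fy': 429.0522960384504, 'cx': 325.6543041427496, 'cy': 198.51090351906373, 'rvec': array([ 0.07251196, -2.70635039,  1.55888374]), 'tvec': array([0.63642769, 0.12817168, 1.1700883 ])}
top {'fx': 387.38113427769576, 'fy': 387.38113427769576, 'cx': 324.8956289602582, 'cy': 203.1934463831068, 'rvec': array([ 2.12850541, -2.17284978,  0.16765438]), 'tvec': array([-0.00170513,  0.64839611,  1.24666566])}
wrist {'fx': 320.7397275741217, 'fy': 320.7397275741217, 'cx': 319.04372663447754, 'cy': 199.82808451907292, 'rvec': array([-2.28657394,  1.82202292,  0.24564148]), 'tvec': array([-0.62480138, -0.03504821,  0.37823013])}
```

View pics/side0.png

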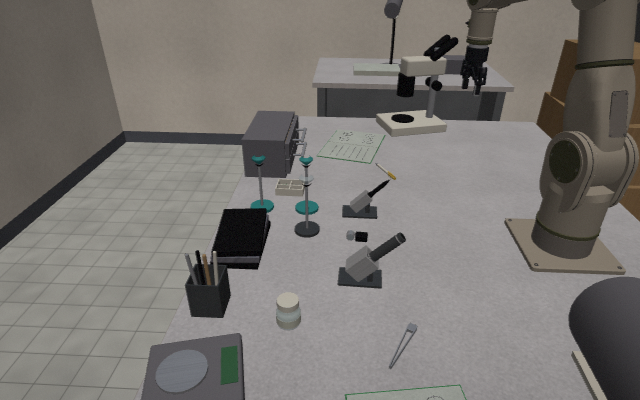

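View pics/top0.png

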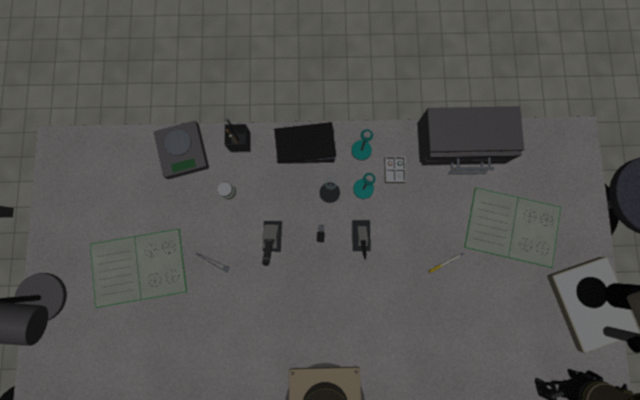

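```bash
cat > h.py <<'E'
from workcell import manip
import cv2, numpy as np
from scipy.spatial.transform import Rotation as R
def w(cam,p):
    i=manip.camera_info(cam); return R.from_rotvec(i['rvec']).inv().apply(np.array(p)-i['tvec'])
def proj(cam,p):
    i=manip.camera_info(cam);K=np.array([[i['fx'],0,i['cx']],[0,i['fy'],i['cy']],[0,0,1]])
    return cv2.projectPoints(np.atleast_2d(np.array(p,float)),i['rvec'],i['tvec'],K,None)[0][:,0]
def ray(cam,uv):
    i=manip.camera_info(cam);Rm=R.from_rotvec(i['rvec']).inv()
    d=Rm.apply([(uv[0]-i['cx'])/i['fx'],(uv[1]-i['cy'])/i['fy'],1]);return -Rm.apply(i['tvec']),d/np.linalg.norm(d)
E
python3 - <<'E'
from h import *
np.set_printoptions(precision=4,suppress=True)
for c in('side','top'):
  for t in('torch_mid','torch_lens','torch_holder','stone','stone_stand','probe_mid','probe_holder'):
    for d in manip.tip_of(t,c)[:3]: 
      p=w(c,d['xyz']);print(c,t,round(d['score'],2),p,proj(c,p)[0])
E
```

```text
side torch_mid 0.62 [0.5065 0.1706 0.0814] [378.2735 253.0583]
side torch_lens 0.42 [ 0.5678  0.1653 -0.0009] [350.6738 277.7803]
side torch_holder 0.72 [0.5657 0.167  0.0002] [351.5842 277.8983]
side torch_holder 0.22 [ 0.5564 -0.1336  0.0012] [354.3279 212.5357]
side stone 0.82 [ 0.7016 -0.1469  0.1634] [306.3765 160.9226]
side stone 0.56 [ 0.692  -0.0284  0.1687] [306.0232 178.238 ]
side stone_stand 0.83 [ 0.846  -0.1504  0.0022] [260.8485 206.3417]
side stone_stand 0.63 [ 0.6887 -0.0307 -0.0021] [308.1641 231.0728]
side stone_stand 0.55 [ 0.708  -0.1476 -0.0014] [305.0999 209.2251]
side probe_mid 0.49 [ 0.5064 -0.1358  0.0686] [372.1204 193.4192]
side probe_holder 0.68 [ 0.5584 -0.1366  0.0042] [353.6802 211.1455]
top torch_mid 0.6 [0.5107 0.1726 0.079 ] [267.3022 245.389 ]
top torch_lens 0.16 [ 0.5663  0.1614 -0.0042] [273.926  229.9736]
top torch_holder 0.63 [ 0.5667  0.1653 -0.0038] [272.775  229.8652]
top stone 0.79 [ 0.6958 -0.0315  0.161 ] [330.2415 182.3641]
top stone 0.68 [ 0.7057 -0.1461  0.1651] [367.579  178.2295]
top stone 0.66 [ 0.843  -0.146   0.1632] [365.8514 135.2223]
top stone_stand 0.92 [ 0.7039 -0.1522  0.0018] [363.8205 188.4853]
top stone_stand 0.86 [ 0.6943 -0.034   0.0021] [329.9344 191.849 ]
top stone_stand 0.8 [ 0.84   -0.1487  0.0011] [361.4319 150.6389]
top probe_mid 0.57 [ 0.5053 -0.1321  0.0684] [362.0392 245.2195]
top probe_holder 0.57 [ 0.5632 -0.1368 -0.0037] [360.6588 229.0789]
top probe_holder 0.21 [0.5478 0.0023 0.0098] [320.3043 234.1263]
```

```bash
python3 - <<'E'
from h import *
np.set_printoptions(precision=4,suppress=True)
s=cv2.imread('pics/side0.png');t=cv2.imread('pics/top0.png')
a=cv2.resize(s[140:295,240:420],None,fx=4,fy=4,interpolation=2)[:600]
b=cv2.resize(t[120:280,220:400],None,fx=4,fy=4,interpolation=2)[:600]
cv2.imwrite('pics/c1.png',a);cv2.imwrite('pics/c2.png',b)
for c in('side','top'):
  for n in ('torch','stone','stone_stand'):
    for d in manip.cut_out(n,c)[:3]:
      m=d['pixels'];ys,xs=np.nonzero(m);print(c,n,round(d['score'],2),m.sum(),xs.min(),xs.max(),ys.min(),ys.max(),xs.mean(),ys.mean())
      if n=='torch': print(cv2.minAreaRect(np.c_[xs,ys].astype(np.float32)))
E
```

```text
side torch 0.59 441 367 404 233 261 385.8503401360544 247.15192743764172
((385.76922607421875, 247.15382385253906), (11.09400463104248, 41.047813415527344), 56.3099365234375)
side torch 0.58 71 379 395 166 179 387.90140845070425 173.18309859154928
((387.0000305175781, 172.00003051757812), (19.798988342285156, 4.242640495300293), 45.0)
side stone 0.78 548 294 319 175 237 306.41423357664235 213.9434306569343
side stone 0.71 302 295 317 157 214 306.13907284768214 194.0728476821192
side stone 0.6 365 250 273 156 212 261.15342465753423 189.2958904109589
side stone_stand 0.85 390 251 273 155 211 260.9076923076923 186.93589743589743
side stone_stand 0.77 497 295 318 176 236 306.3903420523139 214.52515090543258
side stone_stand 0.61 422 294 318 156 214 306.2748815165877 193.95497630331752
top torch 0.48 185 262 273 240 265 267.02162162162165 251.78378378378378
((266.7529296875, 252.11175537109375), (7.809497356414795, 25.923192977905273), 12.528807640075684)
top stone 0.75 393 319 339 177 202 328.9821882951654 190.87786259541986
top stone 0.69 367 352 373 175 198 362.8828337874659 187.89645776566758
top stone 0.61 387 351 371 130 159 361.71317829457365 146.65891472868216
top stone_stand 0.89 374 353 374 173 198 363.5935828877005 187.2433155080214
top stone_stand 0.6 364 319 339 179 202 329.09065934065933 191.56593406593407
```

View pics/c1.png

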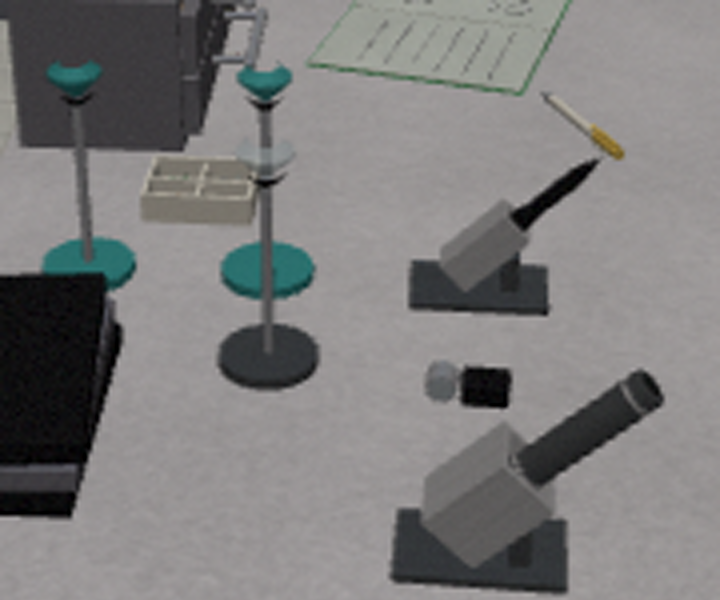

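View pics/c2.png

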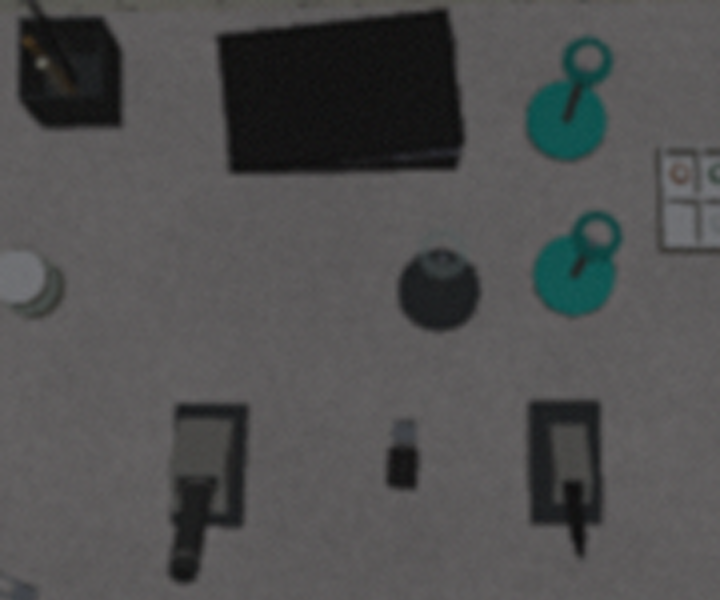

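Three stands are in view. The turquoise ones are at side (260,160) and (306,160), top (366,135) and (368,178). The dark-grey one with the clear stone is at side (307,178), top (330,182). The task describes a glass stone and says to leave turquoise look-alikes alone, so the grey one is the target, and the crops confirm it. The thick torch is the front tool, at side (385,247) and top (267,252).

The tool can only point down, so I'll have to pivot the torch level in the grip.

```bash
python3 - <<'E'
from h import *
from scipy.optimize import least_squares
np.set_printoptions(precision=4,suppress=True)
s={}
for c in('side','top'):
  manip.camera(c)
  m=[d for d in manip.cut_out('torch',c) if d['score']>.3][0]['pixels'].astype(np.uint8)
  ys,xs=np.nonzero(m); s[c]=np.c_[xs,ys].astype(float)
# model: tail pos T, direction d (tail->lens), barrel radius .012, visible 90mm from tail. compare mask moments
def model(P):
  mid=P[:3]; az,el=P[3:5]; d=np.array([np.cos(el)*np.cos(az),np.cos(el)*np.sin(az),-np.sin(el)])
  u=np.cross(d,[0,0,1]);u/=np.linalg.norm(u);v=np.cross(d,u)
  T=mid-.075*d; a=np.linspace(0,2*np.pi,24)
  return [T+ l*d+.012*(np.cos(t)*u+np.sin(t)*v) for l in(0,.09) for t in a],mid,d
def feat(pts):
  m=cv2.moments(pts.astype(np.float32)); cx,cy=m['m10']/m['m00'],m['m01']/m['m00']
  C=np.array([[m['mu20'],m['mu11']],[m['mu11'],m['mu02']]])/m['m00'];w_,V=np.linalg.eigh(C);v=V[:,1]
  return np.r_[cx,cy],v,np.sqrt(w_)
def res(P):
  r=[];pts=model(P)[0]
  for c in s:
    q=proj(c,pts);h=cv2.convexHull(q.astype(np.float32))
    f=feat(h); hm=cv2.convexHull(s[c].astype(np.float32)); g=feat(hm)
    r+=list(f[0]-g[0]); r.append(20*(f[1][0]*g[1][1]-f[1][1]*g[1][0])); r.append((f[2][1]-g[2][1]))
  r.append((P[4]-np.pi/4)*10)
  return np.array(r)
o=least_squares(res,[.508,.171,.08,0,.78]);print(o.x,np.degrees(o.x[3:]),res(o.x))
mid,d=model(o.x)[1:];print('tail',mid-.075*d,'lens',mid+.075*d,'mouth',mid+.015*d)
# stone
for pix in [((306.5,179),(330.2,182.3))]:
  (c1,d1),(c2,d2)=ray('side',pix[0]),ray('top',pix[1])
  A=np.c_[d1,-d2];k=np.linalg.lstsq(A,c2-c1,rcond=None)[0];print('stone',c1+k[0]*d1,c2+k[1]*d2)
E
```

```text
[0.5133 0.1679 0.0778 0.0002 0.7805] [ 0.0114 44.7188] [-1.4514 -0.552   0.3342 -0.3466  0.5155  1.3496  1.4948 -0.1791 -0.0491]
tail [0.46   0.1679 0.1306] lens [0.5665 0.1679 0.025 ] mouth [0.5239 0.1679 0.0672]
stone [ 0.691  -0.0312  0.165 ] [ 0.6951 -0.0312  0.1658]
```

Emit:
arm_command(
  slide=[
    [30,-28,0],
    [30,-28,0],
    [30,-28,0],
    [30,-28,0],
    [30,-28,0],
    [30,-28,0],
    [30,-28,0],
    [30,-28,0],
    [30,-28,0],
    [30,-28,0],
  ],
  turn=[0,0,0,0,0,0,0,0,0,0],
  grip=[0,0,0,0,0,0,0,0,0,0],
)

```text
clock: 2.18
position: [0.3701, -0.2677, 0.2316]
ee_rot: [0.994, 0.112, 0.0, 0.0]
ft_force: [0.7, -0.3, 0.3]
grip_width: 0.999
```

Emit:
arm_command(
  slide=[
    [14,-38,-3],
    [14,-38,-3],
    [14,-38,-3],
    [14,-38,-3],
    [14,-38,-3],
    [14,-38,-3],
    [14,-38,-3],
    [14,-38,-3],
    [14,-38,-3],
    [14,-38,-3],
  ],
  turn=[0,0,0,0,0,0,0,0,0,0],
  grip=[0,0,0,0,0,0,0,0,0,0],
)

```text
clock: 3.02
position: [0.4209, 0.1342, 0.2619]
ee_rot: [0.994, 0.112, 0.001, 0.0]
ft_force: [0.9, 0.2, -0.4]
grip_width: 1.003
```

```bash
python3 - <<'E'
from h import *
np.set_printoptions(precision=4,suppress=True)
im=manip.camera('wrist');i=manip.camera_info('wrist')
cv2.imwrite('pics/w1.png',im)
np.savez('w1.npz',**i)
print(-R.from_rotvec(i['rvec']).inv().apply(i['tvec']), manip.get_obs()['position'])
for t in('torch_mid','torch_lens','torch_holder','stone','torch'):
    for d in manip.tip_of(t,'wrist')[:2]:
      p=w('wrist',d['xyz']);print(t,round(d['score'],2),p,proj('wrist',p)[0])
for d in manip.cut_out('torch','wrist')[:1]:
      ys,xs=np.nonzero(d['pixels']);print(d['score'],len(xs),cv2.minAreaRect(np.c_[xs,ys].astype(np.float32)))
      np.save('m1.npy',d['pixels'])
E
```

```text
[0.4847 0.1567 0.4059] [0.421  0.1422 0.2629]
torch_mid 0.63 [0.5058 0.173  0.0781] [304.837   86.2781]
torch_holder 0.73 [ 0.5673  0.1671 -0.0021] [318.6099  36.5519]
0.59 2635 ((296.2000427246094, 103.40000915527344), (31.622774124145508, 96.76569366455078), 18.43494987487793)
```

View pics/w1.png

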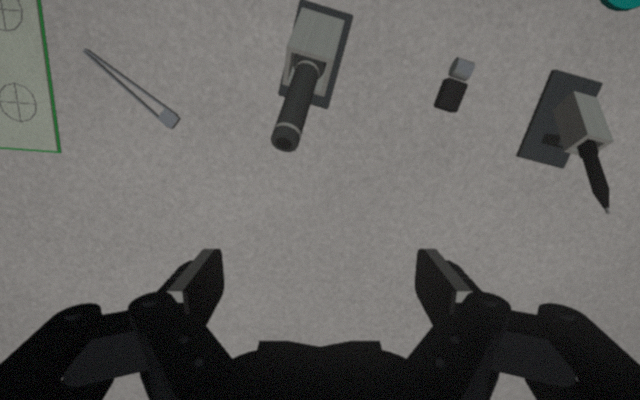

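```bash
python3 - <<'E'
from h import *
np.set_printoptions(precision=4,suppress=True)
from scipy.optimize import least_squares
W=dict(np.load('w1.npz'))
I={'side':manip.camera_info('side'),'top':manip.camera_info('top'),'wrist':W}
M={}
for c in('side','top'):
  manip.camera(c);M[c]=[d for d in manip.cut_out('torch',c)][0]['pixels']
M['wrist']=np.load('m1.npy')
def pr(c,p):
  i=I[c];K=np.array([[i['fx'],0,i['cx']],[0,i['fy'],i['cy']],[0,0,1.]]);return cv2.projectPoints(np.array(p),i['rvec'],i['tvec'],K,None)[0][:,0]
for c in M:
  ys,xs=np.nonzero(M[c]);print(c,len(xs),xs.min(),xs.max(),ys.min(),ys.max())
  im=manip.camera(c) if c!='wrist' else cv2.imread('pics/w1.png')
  im[M[c]]=(im[M[c]]//2+np.array([0,0,127],np.uint8)); x,y=int(xs.mean()),int(ys.mean())
  cv2.imwrite(f'pics/m_{c}.png',cv2.resize(im[max(0,y-60):y+60,x-60:x+60],(400,400)))
def shp(P):
  az,el=P[3:5];d=np.array([np.cos(el)*np.cos(az),np.cos(el)*np.sin(az),-np.sin(el)])
  u=np.cross(d,[0,0,1]);u/=np.linalg.norm(u);v=np.cross(d,u);T=P[:3]-.075*d;a=np.linspace(0,2*np.pi,24)
  return [T+l*d+.012*(np.cos(t)*u+np.sin(t)*v) for l in(0,.09) for t in a],d
def feat(h):
  m=cv2.moments(h);cx,cy=m['m10']/m['m00'],m['m01']/m['m00']
  C=np.array([[m['mu20'],m['mu11']],[m['mu11'],m['mu02']]])/m['m00'];e,V=np.linalg.eigh(C)
  return np.r_[cx,cy],V[:,1],np.sqrt(e)
def res(P,full=False):
  r=[];pts,d=shp(P)
  for c in M:
    f=feat(cv2.convexHull(pr(c,pts).astype(np.float32)));ys,xs=np.nonzero(M[c]);g=feat(cv2.convexHull(np.c_[xs,ys].astype(np.float32)))
    L=g[2][1]*1.7
    r+=[*(f[0]-g[0]),L*(f[1][0]*g[1][1]-f[1][1]*g[1][0])*np.sign(f[1]@g[1]),(f[2][1]-g[2][1])]
  return np.array(r)
for a0 in(-.2,0,.2):
  o=least_squares(res,[.508,.171,.08,a0,.78],diff_step=1e-3,x_scale=[.01,.01,.01,.1,.1])
  print(o.cost,o.x,np.degrees(o.x[3:]));
print(o.fun.reshape(3,4));mid=o.x[:3];d=shp(o.x)[1];print('tail',mid-.075*d,'lens',mid+.075*d)
im=np.hstack([cv2.imread(f'pics/m_{c}.png') for c in M]);cv2.imwrite('pics/mm.png',cv2.resize(im,(798,266)))
E
```

```text
Traceback (most recent call last):
IndexError: list index out of range
```

```bash
cat > fit.py <<'E'
from h import *
np.set_printoptions(precision=4,suppress=True)
from scipy.optimize import least_squares
W=dict(np.load('w1.npz'))
I={'side':manip.camera_info('side'),'wrist':W}
M={'wrist':np.load('m1.npy')}
manip.camera('side');D=manip.cut_out('torch','side');print([(d['score'],d['pixels'].sum()) for d in D])
if D: M['side']=D[0]['pixels']
def pr(c,p):
  i=I[c];K=np.array([[i['fx'],0,i['cx']],[0,i['fy'],i['cy']],[0,0,1.]]);return cv2.projectPoints(np.array(p),i['rvec'],i['tvec'],K,None)[0][:,0]
ims=[]
for c in M:
  ys,xs=np.nonzero(M[c]);print(c,len(xs),xs.min(),xs.max(),ys.min(),ys.max())
  im=manip.camera(c) if c!='wrist' else cv2.imread('pics/w1.png')
  im[M[c]]=(im[M[c]]//2+np.array([0,0,127],np.uint8)); x,y=int(xs.mean()),int(ys.mean())
  ims.append(cv2.resize(im[max(0,y-60):y+60,x-60:x+60],(390,390)))
cv2.imwrite('pics/mm.png',np.hstack(ims))
def shp(P):
  az,el=P[3:5];d=np.array([np.cos(el)*np.cos(az),np.cos(el)*np.sin(az),-np.sin(el)])
  u=np.cross(d,[0,0,1]);u/=np.linalg.norm(u);v=np.cross(d,u);T=P[:3]-.075*d;a=np.linspace(0,2*np.pi,24)
  return [T+l*d+.012*(np.cos(t)*u+np.sin(t)*v) for l in(0,.09) for t in a],d
def feat(h):
  m=cv2.moments(h);cx,cy=m['m10']/m['m00'],m['m01']/m['m00']
  C=np.array([[m['mu20'],m['mu11']],[m['mu11'],m['mu02']]])/m['m00'];e,V=np.linalg.eigh(C)
  return np.r_[cx,cy],V[:,1],np.sqrt(e)
def res(P,full=False):
  r=[];pts,d=shp(P)
  for c in M:
    f=feat(cv2.convexHull(pr(c,pts).astype(np.float32)));ys,xs=np.nonzero(M[c]);g=feat(cv2.convexHull(np.c_[xs,ys].astype(np.float32)))
    L=g[2][1]*1.7
    r+=[*(f[0]-g[0]),L*(f[1][0]*g[1][1]-f[1][1]*g[1][0])*np.sign(f[1]@g[1]),(f[2][1]-g[2][1])]
  r+=[(P[4]-.785)*30]
  return np.array(r)
for a0 in(-.2,0,.2):
  o=least_squares(res,[.508,.171,.08,a0,.78],diff_step=1e-3,x_scale=[.01,.01,.01,.1,.1])
  print(o.cost,o.x,np.degrees(o.x[3:]));
print(o.fun);mid=o.x[:3];d=shp(o.x)[1];print('tail',mid-.075*d,'lens',mid+.075*d)
print(manip.get_obs()['clock'])
E
python3 fit.py
```

```text
[(0.6, np.int64(397))]
wrist 2635 272 325 54 151
side 397 368 405 233 261
1.7641619812287168 [ 0.5143  0.1774  0.0856 -0.0369  0.765 ] [-2.1151 43.8305]
1.7641663916713763 [ 0.5143  0.1774  0.0856 -0.0369  0.765 ] [-2.1122 43.8305]
1.764163557784067 [ 0.5143  0.1774  0.0856 -0.0369  0.765 ] [-2.1121 43.8304]
[-0.2123  0.3226  0.06   -1.3593 -0.9175 -0.4042 -0.3826  0.1253 -0.6005]
tail [0.4602 0.1794 0.1375] lens [0.5683 0.1754 0.0336]
3.7167
```

View pics/mm.png

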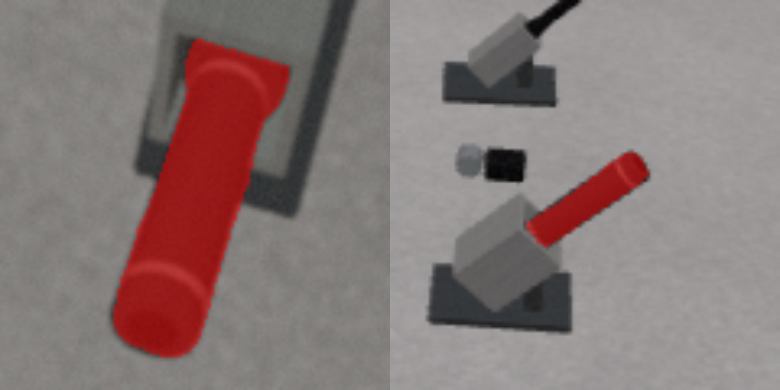

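The wrist view shows the torch with its tail at (286,138) and its mouth at (308,68). The holder plate leans about 15° in the image, so the torch's azimuth is about −2°. I'll turn to align with it.

Emit:
arm_command(
  slide=[
    [22,-11,0],
    [22,-11,0],
    [22,-11,0],
    [0,0,0],
  ],
  turn=[5,5,5,0],
  grip=[0,0,0,0],
)

```text
clock: 4.05
position: [0.4843, 0.1749, 0.2601]
ee_rot: [1.0, -0.022, -0.001, -0.002]
ft_force: [-0.6, -0.1, 0.4]
grip_width: 1.003
```

```bash
python3 - <<'E'
from h import *
np.set_printoptions(precision=4,suppress=True)
im=manip.camera('wrist');cv2.imwrite('pics/w2.png',im);o=manip.get_obs()
print(o['clock'],o['position'],R.from_quat(o['ee_rot']).as_matrix())
for t in('torch_mid','torch_holder'):
    for d in manip.tip_of(t,'wrist')[:1]:
      p=w('wrist',d['xyz']);print(t,round(d['score'],2),p,proj('wrist',p)[0])
mid=np.array([.508,.172,.080]);a=np.radians(-2);dd=np.array([-np.cos(a)*.707,-np.sin(a)*.707,.707])
print(proj('wrist',[mid,mid+.075*dd,mid+.025*dd,mid-.015*dd]))
E
```

```text
4.1 [0.4827 0.1746 0.2603] [[ 0.9993 -0.0373 -0.0027]
 [-0.0373 -0.9993  0.0028]
 [-0.0028 -0.0027 -1.    ]]
torch_mid 0.58 [0.5004 0.169  0.0783] [323.3754 160.154 ]
torch_holder 0.83 [ 0.563   0.1703 -0.0013] [319.4588  98.5593]
[[319.666  152.7088]
 [319.7086 219.8108]
 [319.6791 173.2923]
 [319.6587 141.0994]]
```

View pics/w2.png

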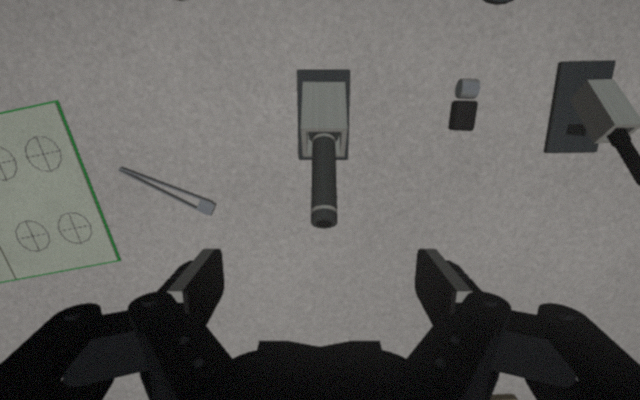

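The torch is parallel to the tool's x axis, running through column 324 against a jaw centre of 320, so I'll shift +4 mm in tool y. Then I'll descend.

Emit:
arm_command(
  slide=[
    [7,4,0],
    [0,0,30],
    [0,0,30],
    [0,0,30],
    [0,0,30],
    [0,0,30],
    [0,0,20],
    [0,0,11],
    [0,0,0],
  ],
  turn=[0,0,0,0,0,0,0,0,0],
  grip=[0,0,0,0,0,0,0,0,0],
)

```text
clock: 4.95
position: [0.4878, 0.1682, 0.0788]
ee_rot: [1.0, -0.019, -0.001, 0.001]
ft_force: [-0.2, 0.4, 0.2]
grip_width: 1.001
```

```bash
python3 - <<'E'
from h import *
np.set_printoptions(precision=4,suppress=True)
im=manip.camera('wrist');s=manip.camera('side');o=manip.get_obs()
print(o['clock'],o['position'],o['ft_force'])
cv2.imwrite('pics/w3.png',np.vstack([cv2.resize(im,(480,300)),cv2.resize(s[190:300,320:496],(480,300))]))
E
```

```text
5.05 [0.4893 0.1694 0.0814] [0.3452 0.6948 1.0353]
```

View pics/w3.png

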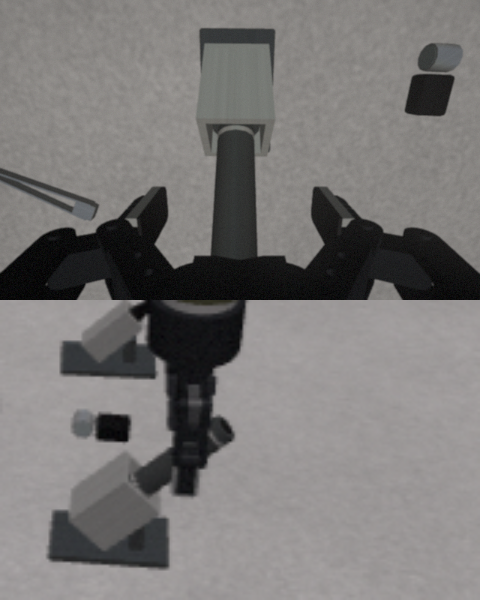

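Centred, with the fingers either side of the barrel. Closing now.

Emit:
arm_command(
  slide=[
    [0,0,0],
    [0,0,0],
    [0,0,0],
    [0,0,0],
    [0,0,0],
    [0,0,0],
    [0,0,0],
    [0,0,0],
  ],
  turn=[0,0,0,0,0,0,0,0],
  grip=[1,1,1,1,1,1,1,1],
  newtons=60,
)

```text
clock: 5.72
position: [0.4888, 0.1697, 0.0807]
ee_rot: [1.0, -0.018, 0.0, 0.0]
ft_force: [-2.7, -0.7, 5.5]
grip_width: 0.263
```

Emit:
arm_command(
  slide=[
    [-3,0,-3],
    [-6,0,-6],
    [-7,0,-7],
    [-7,0,-7],
    [-7,0,-7],
    [-7,0,-7],
    [-7,0,-7],
    [-7,0,-7],
    [-6,0,-6],
    [0,0,0],
  ],
  turn=[0,0,0,0,0,0,0,0,0,0],
  grip=[1,1,1,1,1,1,1,1,1,1],
)

```text
clock: 6.55
position: [0.4303, 0.172, 0.1382]
ee_rot: [1.0, -0.018, 0.0, 0.001]
ft_force: [1.0, 1.3, -1.1]
grip_width: 0.264
```

```bash
python3 - <<'E'
from h import *
np.set_printoptions(precision=4,suppress=True)
im=manip.camera('wrist');s=manip.camera('side');o=manip.get_obs()
print(o['clock'],o['position'],o['ft_force'],o['grip_width'])
for c in ('wrist','side'):
  for t in('torch_mid','torch_lens','torch_holder'):
    for d in manip.tip_of(t,c)[:1]:
      print(c,t,round(d['score'],2),w(c,d['xyz']))
cv2.imwrite('pics/w4.png',np.vstack([cv2.resize(im,(480,300)),cv2.resize(s[190:300,320:496],(480,300))]))
E
```

```text
6.65 [0.4313 0.1714 0.1374] [-0.0363 -0.6201 -1.6307] 0.26807964951902613
wrist torch_mid 0.72 [0.4479 0.1691 0.1354]
wrist torch_lens 0.93 [0.5043 0.1664 0.0812]
wrist torch_holder 0.64 [ 0.5659  0.1702 -0.0055]
side torch_mid 0.83 [0.4492 0.1715 0.1361]
side torch_lens 0.69 [0.5064 0.1698 0.0834]
side torch_holder 0.97 [ 0.5679  0.1632 -0.0033]
```

View pics/w4.png

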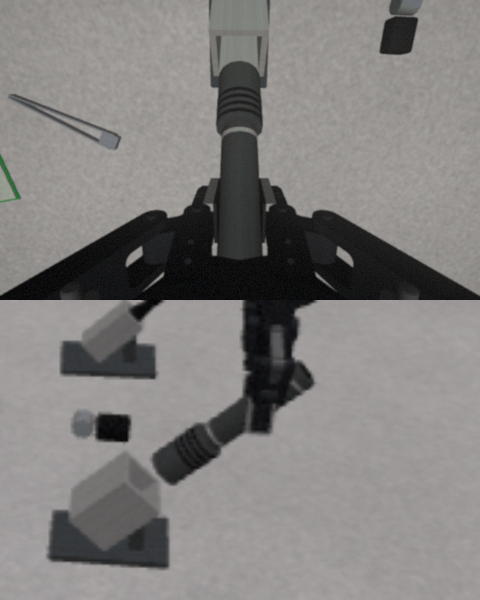

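The torch is free of the holder: lens at about (0.505,0.168,0.082), tilt about 44°. Since the tool can't tilt, I'll lay the head's underside on the holder's fixed top edge and lower the grip around it. That pivots the torch level in the pads. First I'll lift over the edge.

Emit:
arm_command(
  slide=[
    [0,0,-15],
    [0,0,-17],
    [12,0,0],
    [14,0,0],
    [14,0,0],
    [10,0,0],
    [0,0,10],
    [0,0,8],
    [0,0,0],
  ],
  turn=[0,0,0,0,0,0,0,0,0],
  grip=[1,1,1,1,1,1,1,1,1],
  newtons=40,
)

```text
clock: 7.7
position: [0.4799, 0.1696, 0.1489]
ee_rot: [1.0, -0.018, -0.002, 0.0]
ft_force: [0.2, -0.5, -2.0]
grip_width: 0.259
```

```bash
cat > look.py <<'E'
import sys
from h import *
np.set_printoptions(precision=4,suppress=True)
im=manip.camera('wrist');s=manip.camera('side');o=manip.get_obs()
print(o['clock'],o['position'],o['ft_force'],o['torque'],o['grip_width'])
P={}
for c in ('wrist','side'):
  for t in('torch_mid','torch_lens'):
    for d in manip.tip_of(t,c)[:1]:
      P[t]=w(c,d['xyz']);print(c,t,round(d['score'],2),P[t])
  if len(P)==2:
    v=P['torch_lens']-P['torch_mid'];print(' tilt',np.degrees(np.arctan2(-v[2],np.hypot(v[0],v[1]))),'az',np.degrees(np.arctan2(v[1],v[0])),np.linalg.norm(v))
  P={}
x0,y0=int(sys.argv[2]),int(sys.argv[3])
cv2.imwrite(sys.argv[1],np.vstack([cv2.resize(im,(480,300)),cv2.resize(s[y0:y0+110,x0:x0+176],(480,300),interpolation=2)]))
E
python3 look.py pics/w5.png 310 170
```

```text
7.8 [0.4806 0.1699 0.1506] [-0.8001  0.445  -2.2778] [-0.0238  0.059  -0.0399] 0.2618028276025024
wrist torch_mid 0.93 [0.4985 0.1685 0.149 ]
wrist torch_lens 0.84 [0.5589 0.1659 0.0984]
 tilt 39.93930671295483 az -2.469126298474511 0.07881098332291082
side torch_mid 0.89 [0.4987 0.17   0.1508]
side torch_lens 0.95 [0.5579 0.1647 0.0991]
 tilt 41.00998504557975 az -5.113361542323204 0.07879321036739138
```

View pics/w5.png

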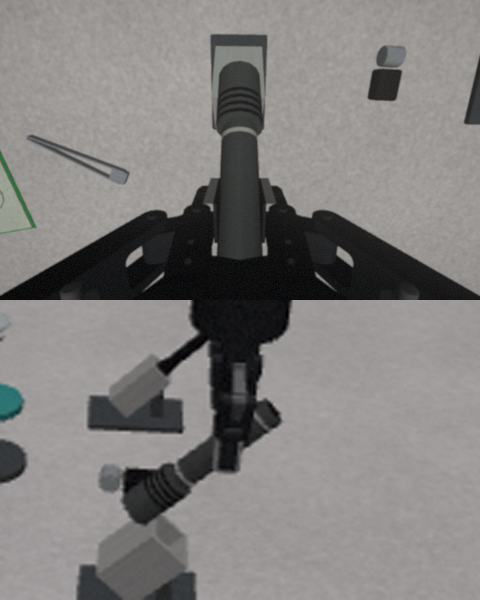

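Emit:
arm_command(
  slide=[
    [0,0,5],
    [0,0,5],
    [-6,0,5],
    [-6,0,5],
    [-5,0,6],
    [-5,0,6],
    [0,0,0],
  ],
  turn=[0,0,0,0,0,0,0],
  grip=[1,1,1,1,1,1,1],
  newtons=40,
)

```text
clock: 8.58
position: [0.458, 0.1705, 0.1181]
ee_rot: [1.0, -0.018, -0.001, 0.001]
ft_force: [0.1, -0.1, 4.5]
grip_width: 0.269
```

```bash
python3 look.py pics/w6.png 310 170
```

```text
8.6833 [0.4589 0.1706 0.119 ] [0.0319 0.0481 2.6901] [-0.0046 -0.1992 -0.0493] 0.2680963478884259
wrist torch_mid 0.65 [0.4844 0.1689 0.127 ]
wrist torch_lens 0.88 [0.5552 0.1654 0.0995]
 tilt 21.195165829175075 az -2.82830419674027 0.07606057945825372
side torch_mid 0.83 [0.4853 0.1699 0.1307]
side torch_lens 0.74 [0.5578 0.1655 0.0964]
 tilt 25.31057328226237 az -3.472868107890619 0.0802697950663885
```

View pics/w6.png

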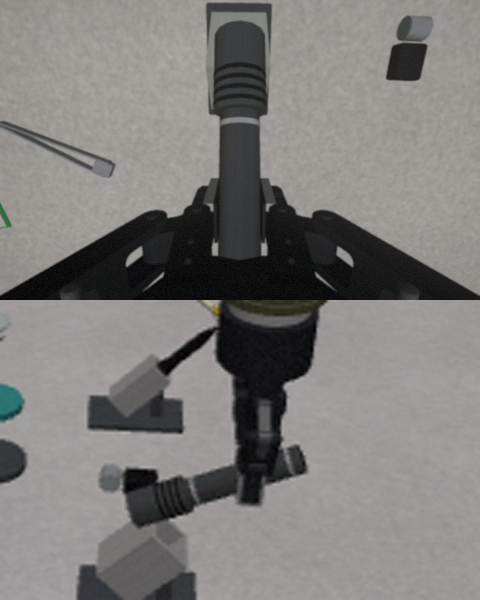

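The pivot works: tilt is down to about 23°. Continuing.

Emit:
arm_command(
  slide=[
    [-4,0,6],
    [-3,0,6],
    [-2,0,6],
    [-2,0,6],
    [-1,0,6],
    [0,0,0],
  ],
  turn=[0,0,0,0,0,0],
  grip=[1,1,1,1,1,1],
  newtons=40,
)

```text
clock: 9.38
position: [0.4467, 0.1708, 0.0879]
ee_rot: [1.0, -0.018, -0.001, 0.0]
ft_force: [-1.3, -0.5, 3.7]
grip_width: 0.259
```

```bash
python3 look.py pics/w7.png 310 170
```

```text
9.4833 [0.4471 0.1709 0.0888] [-1.2638 -0.1301  1.6836] [-0.1004  0.0902 -0.002 ] 0.26286142310384913
wrist torch_lens 0.91 [0.557  0.165  0.1034]
side torch_mid 0.78 [0.477  0.1699 0.1076]
side torch_lens 0.59 [0.5548 0.1626 0.1017]
 tilt 4.2996572099242565 az -5.325763669358196 0.07836198057731819
```

View pics/w7.png

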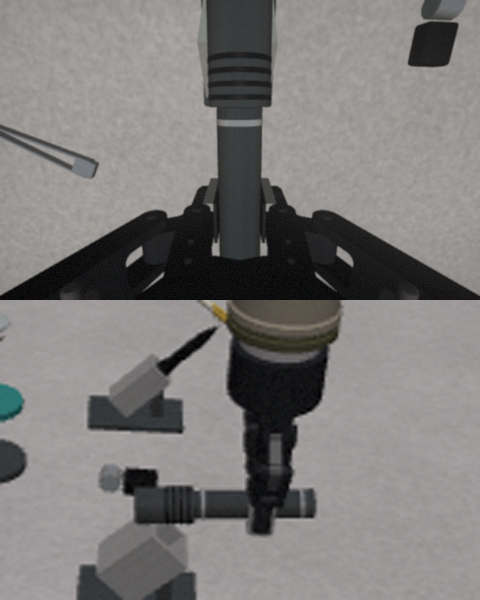

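```bash
cat > ov.py <<'E'
# overlay model edges / fit tilt in side view using dark mask edges
import sys
from h import *
from scipy.optimize import minimize
np.set_printoptions(precision=4,suppress=True)
def hulls(mid,az,el,cam='side'):
  d=np.array([np.cos(el)*np.cos(az),np.cos(el)*np.sin(az),-np.sin(el)])
  u=np.cross(d,[0,0,1]);u/=np.linalg.norm(u);v=np.cross(d,u);T=mid-.075*d;a=np.linspace(0,2*np.pi,40)
  H=[]
  for l0,l1,r in((0,.1,.012),(.1,.15,.016)):
    H.append(cv2.convexHull(proj(cam,[T+l*d+r*(np.cos(t)*u+np.sin(t)*v) for l in(l0,l1) for t in a]).astype(np.float32)))
  return H
def render(mid,az,el):
  m=np.zeros((1600,2560),np.uint8)
  for h in hulls(mid,az,el): cv2.fillPoly(m,[np.round((h+.5)*4*16).astype(np.int32)],255,shift=4)
  return cv2.resize(m,(640,400),interpolation=cv2.INTER_AREA)/255.
def fit(az,p0,el0):
  s=manip.camera('side');D=[d for d in manip.cut_out('torch','side')]
  M=D[0]['pixels'];print('score',D[0]['score'],M.sum())
  g=cv2.cvtColor(s,cv2.COLOR_BGR2GRAY).astype(float)
  H=render(p0,az,el0)
  area=cv2.dilate((H>0).astype(np.uint8),np.ones((9,9)))>0
  xs=np.nonzero(H.max(0))[0];
  Mf=M.astype(float)
  cols=np.nonzero(M.sum(0)>0)[0];return s,M,g
E
python3 - <<'E'
from ov import *
az=np.radians(-2.3)
o=manip.get_obs();tcp=o['position']
s,M,g=fit(az,np.array([.477,.169,.106]),0.)
best=None
cost=lambda P: ((render(np.array([P[0],.1695,P[1]]),az,P[2]/10)-M)**2)[g<1e9].sum()
r=minimize(cost,[.477,.106,0.02],method='Nelder-Mead',options=dict(initial_simplex=[[.477,.106,.2],[.487,.106,.2],[.477,.112,.2],[.477,.106,-.5]],xatol=1e-4,fatol=.1))
print(r.x,np.degrees(r.x[2]/10),r.fun)
big=cv2.resize(s[230:285,340:440],None,fx=8,fy=8,interpolation=2)
b2=big.copy()
for el,c in((r.x[2]/10,(0,0,255)),(0,(0,255,0))):
  for h in hulls(np.array([r.x[0],.1695,r.x[1]]),az,el): cv2.polylines(b2,[((h-[340,230]+.5)*8).astype(np.int32)],True,c,1)
cv2.imwrite('pics/o1.png',b2[:580])
E
```

```text
score 0.77 619
[0.4783 0.1072 0.8506] 4.873747134785067 157.80664359861595
```

View pics/o1.png

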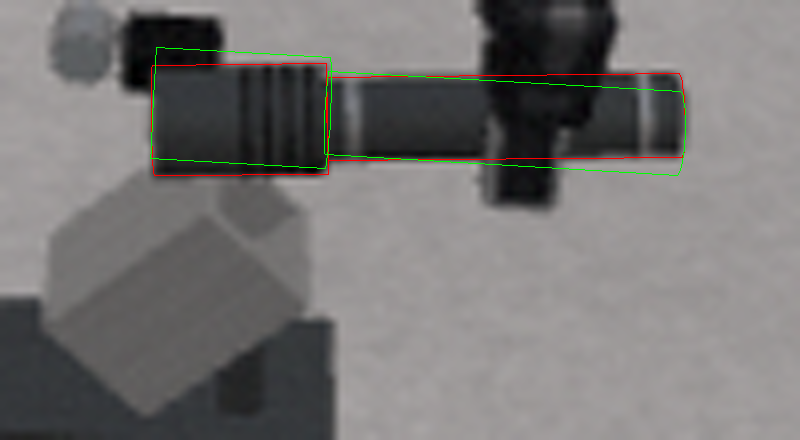

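The overlay fit (red) matches the outline: the lens is still 4.9° down. I'll lower 7.5 mm more, then lift and re-measure.

Emit:
arm_command(
  slide=[
    [0,0,4],
    [0,0,3.5],
    [0,0,0],
    [0,0,0],
    [0,0,-10],
    [0,0,-15],
    [0,0,-15],
    [0,0,0],
  ],
  turn=[0,0,0,0,0,0,0,0],
  grip=[1,1,1,1,1,1,1,1],
  newtons=40,
)

```text
clock: 10.45
position: [0.4487, 0.1716, 0.1244]
ee_rot: [1.0, -0.019, 0.001, -0.0]
ft_force: [0.7, 0.5, -2.6]
grip_width: 0.265
```

```bash
cat > fit2.py <<'E'
from ov import *
import sys
def run(az,y,p0,out):
  o=manip.get_obs();print(o['clock'],o['position'],o['grip_width'],o['ft_force'])
  s,M,g=fit(az,None and 0 or np.array([p0[0],y,p0[1]]),0.)
  cost=lambda P: ((render(np.array([P[0],y,P[1]]),az,P[2]/10)-M)**2).sum()
  x,z=p0
  r=minimize(cost,[x,z,0],method='Nelder-Mead',options=dict(initial_simplex=[[x,z,.4],[x+.01,z,.4],[x,z+.006,.4],[x,z,-.4]],xatol=1e-4,fatol=.1))
  print('mid x,z',r.x[:2],'tilt',np.degrees(r.x[2]/10),r.fun)
  q=proj('side',[x,y,z])[0].astype(int);u0,v0=q[0]-50,q[1]-35
  b2=cv2.resize(s[v0:v0+70,u0:u0+100],None,fx=8,fy=8,interpolation=2)
  for h in hulls(np.array([r.x[0],y,r.x[1]]),az,r.x[2]/10): cv2.polylines(b2,[((h-[u0,v0]+.5)*8).astype(np.int32)],True,(0,0,255),1)
  cv2.imwrite(out,b2)
  return r.x
E
python3 -c "
from fit2 import *
run(np.radians(-2.1),.1695,(.477,.141),'pics/o2.png')"
```

```text
10.45 [0.4487 0.1716 0.1244] 0.2651584960696533 [ 0.7172  0.4645 -2.6095]
score 0.81 637
mid x,z [0.4808 0.1439] tilt 1.7990134784135186 162.96252210688195
```

View pics/o2.png

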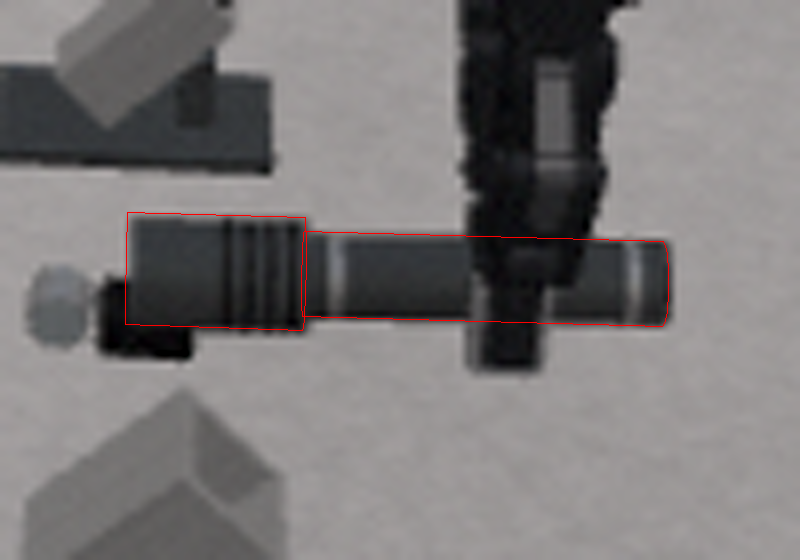

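Still 1.8° lens-down after lifting. One more small correction on the edge, with the grip raised to 70 N for the carry.

Emit:
arm_command(
  slide=[
    [0,0,15],
    [0,0,15],
    [0,0,8],
    [0,0,5],
    [0,0,0],
    [0,0,0],
    [0,0,-8],
    [0,0,-15],
    [0,0,-20],
    [0,0,0],
  ],
  turn=[0,0,0,0,0,0,0,0,0,0],
  grip=[1,1,1,1,1,1,1,1,1,1],
  newtons=40,
)

```text
clock: 11.38
position: [0.4495, 0.1722, 0.1257]
ee_rot: [1.0, -0.018, 0.002, -0.001]
ft_force: [0.8, -0.4, -1.5]
grip_width: 0.266
```

```bash
python3 -c "
from fit2 import *
run(np.radians(-2.1),.1695,(.477,.141),'pics/o3.png')"
```

```text
11.3833 [0.4495 0.1722 0.1257] 0.2660952711517131 [ 0.8346 -0.3514 -1.4937]
score 0.82 556
mid x,z [0.4811 0.1449] tilt -0.5194070620843457 230.53797770088428
```

View pics/o3.png

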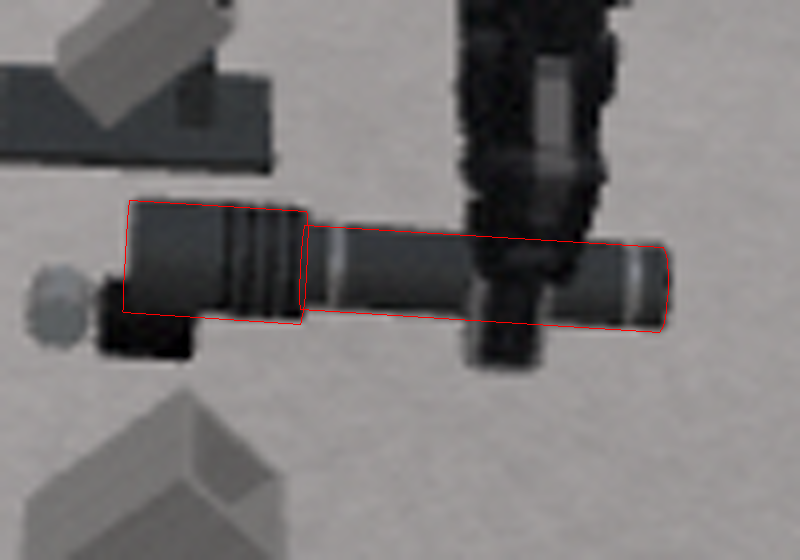

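Level within about half a degree. Next I'll carry it at stone height over to the stone's line, stay back, then approach.

Emit:
arm_command(
  slide=[
    [0,8,-8],
    [0,18,-13],
    [0,28,0],
    [0,30,0],
    [0,30,0],
    [0,30,0],
    [4,25,0],
    [8,17,0],
    [8,8,0],
    [0,0,0],
  ],
  turn=[0,0,0,0,0,0,0,0,0,0],
  grip=[1,1,1,1,1,1,1,1,1,1],
  newtons=70,
)

```text
clock: 12.32
position: [0.4619, -0.0249, 0.1425]
ee_rot: [1.0, -0.02, 0.0, -0.0]
ft_force: [0.4, 0.6, -1.8]
grip_width: 0.259
```

```bash
python3 - <<'E'
from fit2 import *
im=manip.camera('wrist');s=manip.camera('side');t=manip.camera('top')
o=manip.get_obs();p=o['position'];print(p)
run(np.radians(-2.1),p[1]-.001,(p[0]+.0315,p[2]+.0192),'pics/o4.png')
for c in ('wrist','side','top'):
  for n in('torch_mid','torch_lens','stone','stone_stand'):
    for d in manip.tip_of(n,c)[:3]:
      P=w(c,d['xyz'])
      if abs(P[1])<.1: print(c,n,round(d['score'],2),P)
cv2.imwrite('pics/w8.png',np.vstack([cv2.resize(im,(480,300)),cv2.resize(s[130:240,280:456],(480,300),interpolation=2)]))
E
```

```text
[ 0.4606 -0.0217  0.1425]
12.4667 [ 0.4606 -0.0217  0.1425] 0.2593693013044824 [ 0.7829  0.3201 -1.1856]Traceback (most recent call last):
  File "<stdin>", line 4, in <module>
  File "fit2.py", line 5, in run
    s,M,g=fit(az,None and 0 or np.array([p0[0],y,p0[1]]),0.)
          ~~~^^^^^^^^^^^^^^^^^^^^^^^^^^^^^^^^^^^^^^^^^^^^^^^
  File "ov.py", line 19, in fit
    M=D[0]['pixels'];print('score',D[0]['score'],M.sum())
      ~^^^
IndexError: list index out of range
```

```bash
cat > chk.py <<'E'
from fit2 import *
tag=sys.argv[1]
im=manip.camera('wrist');s=manip.camera('side');t=manip.camera('top')
o=manip.get_obs();p=o['position'];print(o['clock'],p,o['ee_rot'])
for c in ('wrist','side','top'):
  for n in('torch_mid','torch_lens','stone','stone_stand'):
    for d in manip.tip_of(n,c)[:3]:
      P=w(c,d['xyz'])
      if abs(P[1])<.1: print(c,n,round(d['score'],2),P)
cv2.imwrite(f'pics/w{tag}.png',np.vstack([cv2.resize(im,(480,300)),cv2.resize(s[130:240,280:456],(480,300),interpolation=2)]))
cv2.imwrite(f'pics/t{tag}.png',cv2.resize(t[140:260,260:400],None,fx=5,fy=5,interpolation=2))
try: run(np.radians(-2.2),p[1]-.001,(p[0]+.0315,p[2]+.0192),f'pics/o{tag}.png')
except Exception as e: print(e)
E
python3 chk.py 9
```

```text
12.7167 [ 0.4605 -0.0228  0.1428] [ 0.9998 -0.0178  0.      0.0001]
wrist torch_mid 0.82 [ 0.4894 -0.0249  0.1613]
side torch_mid 0.64 [ 0.4873 -0.0222  0.1634]
side stone 0.73 [ 0.6939 -0.0307  0.1648]
side stone_stand 0.58 [ 0.6911 -0.0319 -0.0016]
top torch_mid 0.67 [ 0.4912 -0.0204  0.1594]
top torch_lens 0.66 [ 0.5681 -0.0278  0.1607]
top stone 0.84 [ 0.6919 -0.0307  0.1615]
top stone_stand 0.67 [ 0.6934 -0.0303  0.0015]
13.3167 [ 0.4605 -0.0236  0.1428] 0.25817698996697 [ 0.7334 -0.362  -1.1555]
score 0.58 476
mid x,z [0.4912 0.1643] tilt -0.7397019543011039 123.77027297193388
```

View pics/w9.png

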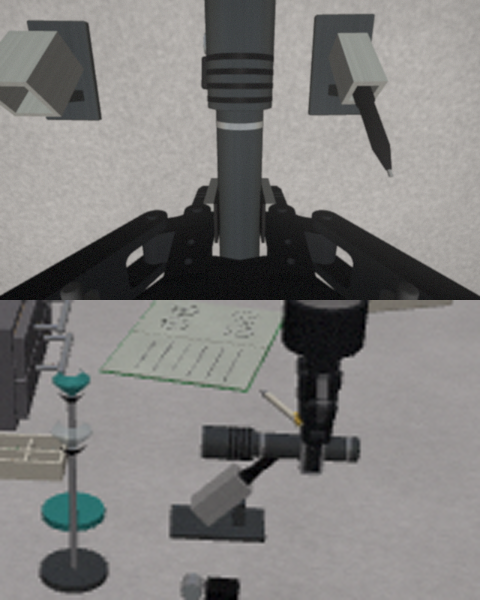

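View pics/t9.png

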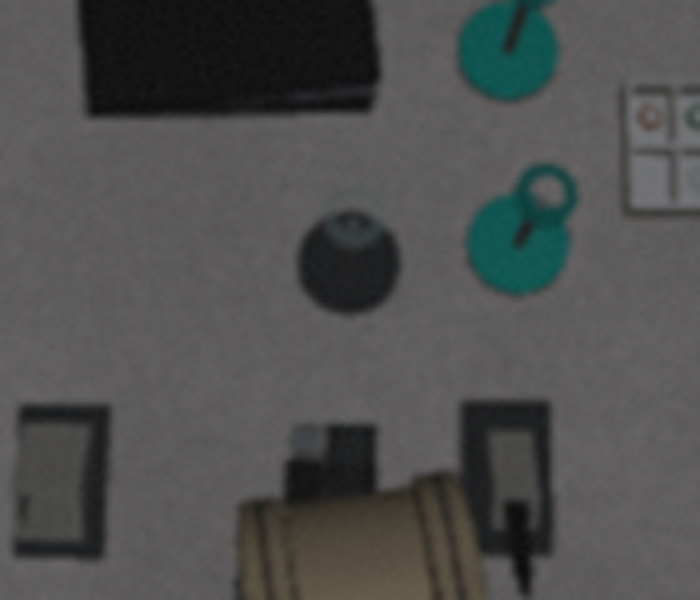

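The stone is at (0.693,−0.031,0.165) and the torch points along its line; the lens is at x≈0.567. I'll advance 54 mm and rise 3 mm.

Emit:
arm_command(
  slide=[
    [5,0,-1],
    [8,0,-2],
    [10,0,0],
    [10,0,0],
    [9,0,0],
    [7,0,0],
    [5,0,0],
    [0,0,0],
    [0,0,0],
    [0,0,0],
  ],
  turn=[0,0,0,0,0,0,0,0,0,0],
  grip=[1,1,1,1,1,1,1,1,1,1],
)

```text
clock: 14.25
position: [0.5142, -0.0254, 0.1457]
ee_rot: [1.0, -0.018, -0.0, 0.0]
ft_force: [0.8, -0.9, -1.8]
grip_width: 0.262
```

```bash
python3 chk.py 10
```

```text
14.4 [ 0.5143 -0.0256  0.1459] [ 0.9998 -0.0185  0.0001  0.0003]
wrist torch_mid 0.62 [ 0.5427 -0.029   0.1667]
side torch_mid 0.91 [ 0.5461 -0.0268  0.1707]
side torch_lens 0.72 [ 0.621  -0.0313  0.1669]
side stone 0.89 [ 0.6942 -0.0288  0.1673]
side stone_stand 0.61 [ 0.6876 -0.0337 -0.0024]
top torch_lens 0.72 [ 0.6911 -0.0292  0.1621]
top torch_lens 0.64 [ 0.6207 -0.0318  0.1639]
top stone 0.78 [ 0.6944 -0.0307  0.161 ]
top stone_stand 0.74 [ 0.6941 -0.0304  0.0032]
15.0 [ 0.5145 -0.0255  0.1458] 0.2608369849031968 [ 0.0163 -0.1486 -2.2776]
score 0.64 474
mid x,z [0.546 0.167] tilt -0.27131092487223113 111.86768166089965
```

View pics/w10.png

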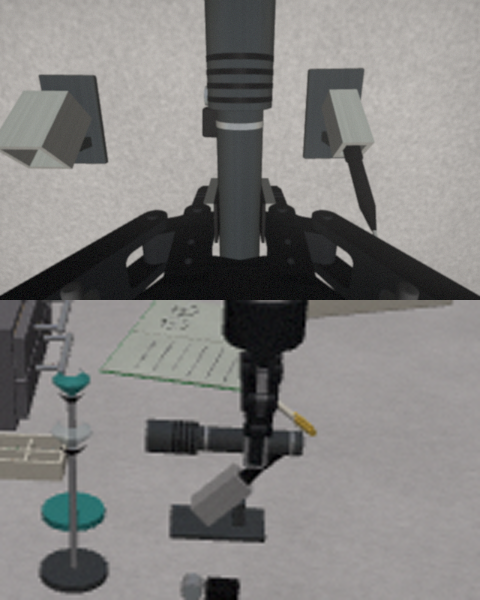

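View pics/o10.png

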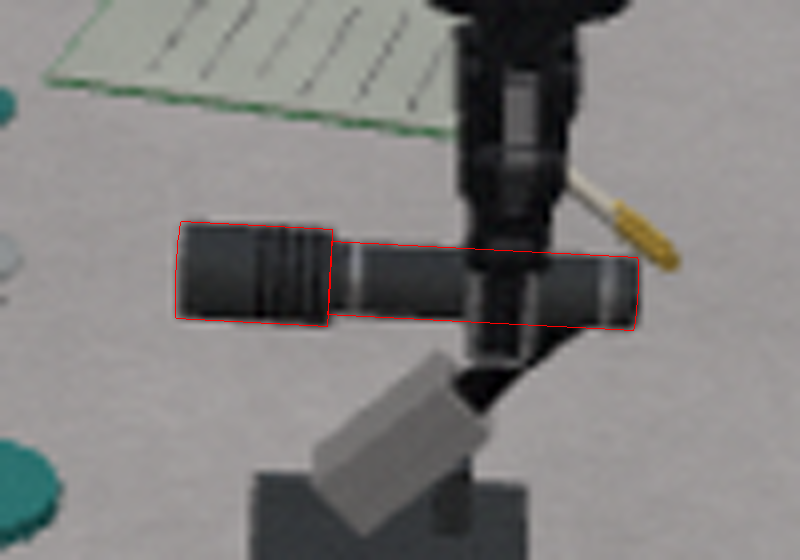

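View pics/t10.png

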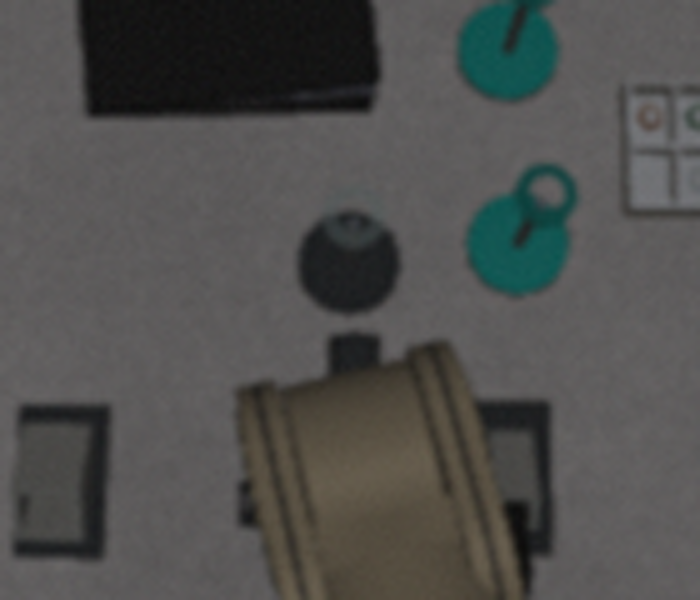

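Lens at about (0.621,−0.030,0.166), stone at (0.693,−0.031,0.166), tilt about 0° and steady. Handing in.

```bash
python3 -c "
from workcell import manip
print(manip.get_obs()['clock'],manip.get_obs()['grip_width']);print(manip.hand_in())"
```

```text
15.1 0.25906561435065095
the job is handed in; nothing more can be done
None
```

The torch is out of its slanted holder, level, and held steady at the stone's height. Its lens faces the glass stone on the dark-grey stand, and the job was handed in at 15.1 s with the torch still gripped at 70 N.

The tool can only point down, so I levelled the torch by resting its head on the fixed top edge of its own holder and lowering the grip. That took two small corrections. I then carried it to the stone's line and moved in.

| Last check | Result |
|---|---|
| Tilt from level | about −0.3° (side-view outline fit; error about 1°) |
| Lens position | about (0.621, −0.031, 0.166) m |
| Stone position | about (0.693, −0.031, 0.166) m |
| Lens to stone centre | about 72 mm |
| Sideways aim at the stone | within about 1–2 mm |

- **Distance:** I took "about 7 cm" as measured to the stone's centre. From its near surface the gap is about 5 cm.
- **Other objects:** the holders, probe, loupe and stands looked unmoved in the last pictures. I compared these by eye rather than re-measuring each one. The tweezers, jar and pen were not checked at the end.
- **Disagreements:** the point detectors differed by 4–5 mm in height for the torch and the stone. The top camera also once labelled the stone as the lens, and I ignored that reading.

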